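# Fit and tension the bench saw blade

## Task

Fit the longer of the two saw blades into the bench saw frame, lying straight and right down in both hooks, then wind the frame's hand wheel clockwise until the slack is gone and the wheel has come up to a firm, set feel, without overstraining the blade. Let go and leave the blade under tension; leave the short blade and the other things on the bench where they are.

Things in the scene. Friction and masses are not known exactly. Their poses are not given: they have to be found in the camera images.
- saw_frame: Bench saw frame fixed to the bench: dark steel bed 370 x 70 mm, 20 mm high. Origin on the bench, midway between the hooks. x runs along the bed from the tail hook (at -x) past the draw hook to the grey gearbox under the hand wheel (90 x 80 mm, 49 mm high, centred at x = 175 mm).
- tail_mark (a point): Fixed point of the frame near the tail hook, at x = -63 mm, 40 mm high. The tail hook mirrors the draw hook (cheeks, slot, its ledge at the -x side, 34 mm long); the outer face of its cheeks lies at this point to within 7 mm either way along x (its block is set by hand), so the slack is not known. Behind the tail hook is a stiff spring, 7 N per mm.
- draw_hook: Steel fork for the blade's +x end; slides along the frame's x, drawn to +x by the wheel 7.5 mm per rad. Axes as the frame's. Origin mid-slot on the outer (+x) face of its two cheeks, at slot-floor height (40 mm). Cheeks 14 mm thick (x = -14 to 0) and 14 mm high, slot between them 9 mm wide, open above. Outside (+x) a ledge level with the slot floor, 26 mm long, takes the blade's cross-bar.
- blade: Longer blade, 164 mm: steel strip 4 mm thick, 14 mm high, with a cross-bar at each end, 10 x 26 x 14 mm (along, across, high), inner faces 144 mm apart. Brass back on its middle, the place to grip: 70 mm long, 11 wide, 13 to 29 mm above the underside. Origin centred under it, x along it, z up. 0.14 kg. Stands on its cross-bars on the bench.
- blade_mid (a point): Centre of the blade's brass back, 21 mm above its underside. Seated, the blade stands with its cross-bars on the two ledges outside the cheeks and the strip in both slots; either end may go to either hook. Free play along the frame is 7 to 25 mm in all; a cross-bar whose inner face is set 3 mm beyond the draw hook's outer face also clears the tail hook.
- short_blade: A spare blade of the same make, only 116 mm overall: too short for this frame. Leave it alone.
- wheel (a joint): Angle of the hand wheel, rad: starts between 0 and 0.6, grows clockwise seen from above, which draws the hook and tightens; stop at 7.2. It stays where it is left.
- wheel_axis (a point): Centre of the steel hand wheel (rim radius 50 mm, top 66 mm above the bench) on its upright axis. Turning takes some 10 N at the knob while slack (8 if you pause); once tight it climbs 9.4 N per rad. Firm and set: 7 N more than while slack, 0.76 rad past the first bite (blade tension 40 N; 28 to 54 N is right; over 65 N, 11.5 N more than slack, overstrains it).
- knob_top (a point): Top of the wheel's upright wooden winding knob: round, 16 mm across, 43 mm high, 42 mm from the wheel's axis, its top 110 mm above the bench. It spins freely on its own axis, so it can be gripped from above and carried round without turning the gripper.
- oil_jar: Bystander: amber jar, 48 mm across, 60 mm high.
- loupe: Bystander: black loupe ring, 40 mm across, 22 mm high.
- bench_block: Bystander: steel bench block 60 x 60 x 22 mm.
- screwdriver: Bystander: screwdriver, 140 mm long.
- hammer: Bystander: hammer, 220 mm long.
- cup: Bystander: white cup, 70 mm across, 75 mm high.
- tin: Bystander: flat tin, 56 mm across, 20 mm high.

How it is judged (in metres and radians):
On the way, in this order (a step that is already met when the one before it is completed fails the run):
1. the long blade is seated in both hooks, released, not yet under tension (z of blade in the frame of draw_hook between -0.004 and 0.003 m and y of blade in the frame of draw_hook between -0.004 and 0.004 m and x of blade in the frame of draw_hook between -0.076 and -0.042 m and angle between blade's own z axis and vertical below 0.1 rad and angle between the x axis of blade and the x axis of saw_frame, either way round below 0.06 rad and contact force between blade and draw_hook below 8 N and contact force between the fingers and blade below 0.2 N), for 0.2 s.
2. the wheel is wound until the blade is under firm tension (z of blade in the frame of draw_hook between -0.004 and 0.003 m and y of blade in the frame of draw_hook between -0.004 and 0.004 m and x of blade in the frame of draw_hook between -0.076 and -0.042 m and angle between blade's own z axis and vertical below 0.1 rad and angle between the x axis of blade and the x axis of saw_frame, either way round below 0.06 rad and contact force between blade and draw_hook between 28 and 54 N), for 0.3 s.
At the end, for the whole second after the job is handed in: The long blade stands right down (within 3 mm), upright (within 0.1 rad) and straight (within 0.06 rad) in both hooks, its tension (its force on the draw hook) is between 28 and 54 N, and blade and wheel are at rest, let go (all of step 2 and linear speed of blade below 0.01 m/s and velocity of joint wheel between -0.05 and 0.05 rad/s); the robot touches nothing.
It fails at once if the blade is overstrained (over 65 N on the draw hook) (contact force between blade and draw_hook above 65 N).
It fails at once if the short blade is moved more than 20 mm (distance of short_blade from where it was at the start of the episode above 0.02 m).
It fails at once if another thing on the bench is moved more than 30 mm (distance of any of oil_jar, loupe, bench_block, screwdriver, hammer, cup, tin from where it was at the start of the episode above 0.03 m).
It also fails if it takes over 72 s, if anything falls off the work surface, if the arm or the gripper's body presses on something with over 40 N, if the wrist force passes 120 N, or if a joint passes its speed limit or range.

## Robot

A 6-joint arm with a two-finger parallel gripper is mounted at the origin on the work surface. World frame = base frame: x ahead of the robot, y to its left, z up, the work surface at z = 0. Lengths are in m, angles in degrees, forces in N, time in s.
With the tool pointing down it reaches from about 0.275 to 0.975 m from the base axis. Payload 8.4 kg.
Tool frame: the origin (TCP) lies on the centre line of the jaws, within the pads' length; the fingertips stand 25 mm ahead of it and the grasp point (between the pads) lies 6 mm ahead of it; z points along the fingers, y is the line along which they close (so a half turn about z gives the same grasp; the last joint's range is limited). The gripper opens to 92 mm and grips with 3 to 60 N. Pads are 20 mm wide; open, the fingers measure 128 mm over their backs; the gripper's body (75 mm by 189 mm) begins 69 mm behind the grasp point.
Start: joints at [72.571, 20.225, 93.587, -0, 66.188, -0.138], TCP at [0.186, 0.597, 0.24] pointing down, gripper open.
Joint ranges: [-150.9, 150.9], [-52.94, 120.26], [3.33, 152.33], [-74.26, 254.26], [0, 154.13], [-172.89, 172.89]. Speed limits (degrees/s): [127.2, 127.2, 159.86, 180, 180, 180].

## Interface

Orientations are given as a 3x3 rotation matrix whose columns are the frame's x, y, z axes.
In Python, from rig import manip gives the robot as it stands.
- The arm moves only by the tool play_rows, never from a script. Its argument "targets" is one flat list of numbers, 5 for each row, row after row: the shift along the tool's x, y, z in units of 60 mm (1.0 is 60 mm), then the turn about the tool's z in degrees, then the opening, from 0 (shut) to 1 (fully open). In form: [x, y, z, yaw, grip, x, y, z, yaw, grip, ...]. A call has 1 to 12 rows; each row is the pose to reach, as a shift and turn from the pose commanded when the call began, along the tool's axes at that moment; what a row does not reach only later rows make up. A row lasts 1/8 s, in which the tool goes at most 62.5 mm and 10.7 degrees, less where a joint would pass 70% of its speed; a pose out of reach is approached as far as the arm can. A call with a gripper value outside its range is refused whole. The fingers move at their own pace and stop on an object; "grip_force" is the grip in N (left out, the last holds). Time passes only in rows, so rows that repeat a pose let the fingers close. It gives the time, the measured TCP pose, the force, the opening and the grip force at its end, in the units of the state.
- manip.observe(): the state, without advancing time (a new reading comes with each control period).
- manip.snapshot(name): name is "scene" or "top" or "wrist"; returns (picture, depth): 420x560x3 uint8, blue, green, red; 420x560 float32, m along the optical axis (not along the pixel's ray), 0 where there is no reading.
- manip.camera_info(name): a dict with "fx", "fy", "cx", "cy" (pixels), "extrinsics" (4x4, takes a point from world to camera coordinates). Camera axes: x right, y up, looking along -z (the intrinsics and any distortion apply to the point x, -y, -z); pixel columns grow to the right and rows downward; lengths in m; the calibration is good to about 2 mm. A picture is of the moment at which its call begins: read the wrist's pose just before it. camera_info takes no time and is no camera call; for the wrist camera it gives the pose at the moment of the call.
- manip.close_job(): hands the job in; it is judged then, once.
The state is a dict: "time": time; "qpos": joint angles; "joint_vel": joint speeds; "joint_torque": joint torques, N m; "tool_pos": TCP position; "tool_rot": TCP orientation; "wrist_force": force on the tool from outside, world axes, zero at the start; "moment": the same for the moment, N m; "width": opening from 0.0 (shut) to 1.0 (fully open); "grasp_force": force on a finger pad.
Only numpy, scipy, OpenCV 4.12 (cv2) and the standard library are available. Lean on these libraries where they do the work, as an engineer would, in place of code of your own. Each camera call takes 0.05 s, during which the arm holds its last target. There are 200 camera calls.

## Working session

There is one attempt and no reset: what is moved stays moved. The work goes in short steps, Python scripts to look and compute and a tool call to move; the robot and the scene stay as the last step left them, time stands still between calls to the robot, and variables do not carry over. Pictures are saved under pics/ and viewed, at most 10 in all, crops included, and the job is handed in when it is done.

Besides the shell and the picture viewer there is one more tool, called after "Request:" as name(argument=value, ...) on one line, values as JSON. play_rows: Moves the arm, as the interface text tells. Its arguments: {"type":"object","properties":{"targets":{"type":"array","items":{"type":"number"}},"grip_force":{"type":"number"}},"required":["targets"]}

```bash
mkdir -p pics
cat > h.py <<'E'
import numpy as np, cv2
from rig import manip
def snap(cam,name):
    info=manip.camera_info(cam); im,d=manip.snapshot(cam)
    cv2.imwrite(f'pics/{name}.png',im); np.savez(f'pics/{name}.npz',d=d,im=im,E=np.array(info['extrinsics']),K=np.array([info[k] for k in('fx','fy','cx','cy')]))
    return info
def load(name):
    z=np.load(f'pics/{name}.npz'); return z['im'],z['d'],z['E'],z['K']
def ray(name,u,v,z=None):
    im,d,E,K=load(name); fx,fy,cx,cy=K
    r=np.array([(u-cx)/fx,-(v-cy)/fy,-1.0]); R=E[:3,:3]; c=-R.T@E[:3,3]; w=R.T@r
    s=(z-c[2])/w[2] if z is not None else d[int(v),int(u)]
    return c+s*w
E
python3 - <<'E'
from h import *
for c in('top','scene','wrist'):
    i=snap(c,c+'0'); print(c,{k:v for k,v in i.items() if k!='extrinsics'})
    cc=np.array(i['extrinsics']);print(-cc[:3,:3].T@cc[:3,3])
s=manip.observe();print(s)
im=cv2.imread('pics/top0.png');cv2.imwrite('pics/top0b.png',cv2.resize(im,(800,600)))
E
```

```text
top {'fx': 388.94185101789316, 'fy': 388.94185101789316, 'cx': 275.52465583024986, 'cy': 208.33066581209883}
[ 0.52840829 -0.02596651  0.93331495]
scene {'fx': 445.2963987942645, 'fy': 445.2963987942645, 'cx': 278.1829447910513, 'cy': 214.97842198199854}
[1.18044085 0.31915535 0.86519918]
wrist {'fx': 316.42587317506275, 'fy': 316.42587317506275, 'cx': 283.0514836630937, 'cy': 211.3827513590454}
[0.11620938 0.61857147 0.38471048]
{'time': 0.15, 'qpos': array([ 7.25709978e+01,  2.02538898e+01,  9.36167327e+01,  5.72446009e-04,
        6.61892056e+01, -1.38639571e-01]), 'joint_vel': array([ 0.1209328 , -0.07394298, -0.10375224, -0.03584667,  0.01151457,
        0.04315433]), 'joint_torque': array([ 2.63742947e-05, -5.94208825e+01, -3.34467995e+01,  6.98301103e-02,
        2.04098923e-02, -5.21181119e-05]), 'tool_pos': array([0.1856668 , 0.59643238, 0.23904958]), 'tool_rot': array([[-9.54809604e-01,  2.97217963e-01, -3.21482889e-04],
       [ 2.97218137e-01,  9.54809087e-01, -9.93519035e-04],
       [ 1.16630799e-05, -1.04417206e-03, -9.99999455e-01]]), 'wrist_force': array([-0.64484168,  0.15034945,  0.90001082]), 'moment': array([ 0.02229597, -0.05903899, -0.01681307]), 'grasp_force': 0.0, 'width': 0.9991966755299178}
```

View pics/top0b.png

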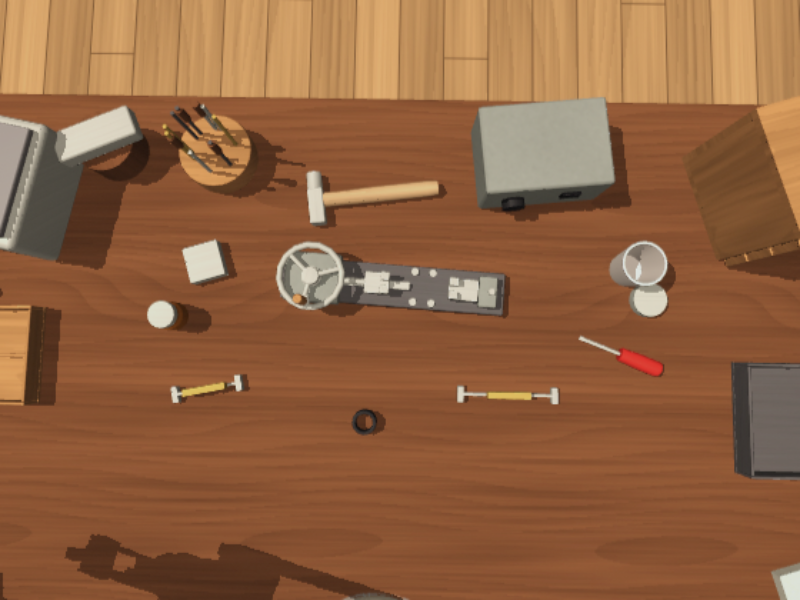

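The top view shows the frame at centre with the wheel on the left at (311,275) and the knob at (298,299). The long blade is at (508,396), the short blade at (207,389) and the loupe at (365,421).

Run:
```python
from h import *
P=lambda n,u,v,z:print(n,ray('top0',u*.7,v*.7,z).round(4))
P('bladeL',461,394,.014);P('bladeR',555,396,.014);P('brass',510,396,.029)
P('wheelc',311,275,.066);P('knob',298,299,.110)
P('bed corner br',504,315,.02);P('bed tr',505,274,.02)
P('bed l top',345,262,.02);P('bed l bot',340,303,.02)
P('drawblock',377,283,.054);P('tailblock',462,290,.054)
s,d,E,K=load('top0');print(E[:3,:3].round(3))
im=s[165:235,180:365];cv2.imwrite('pics/c1.png',cv2.resize(im,None,fx=4.3,fy=4.3,interpolation=cv2.INTER_CUBIC))
```

```text
bladeL [ 0.4497 -0.1301  0.014 ]
bladeR [ 0.4495 -0.2834  0.014 ]
brass [ 0.4494 -0.2071  0.029 ]
wheelc [0.6349 0.1132 0.066 ]
knob [0.5932 0.1244 0.11  ]
bed corner br [ 0.58   -0.1989  0.02  ]
bed tr [ 0.6478 -0.2004  0.02  ]
bed l top [0.6633 0.0647 0.02  ]
bed l bot [0.5949 0.0712 0.02  ]
drawblock [0.6254 0.0095 0.054 ]
tailblock [ 0.6166 -0.1258  0.054 ]
[[ 0.018 -1.    -0.008]
 [ 0.996  0.018  0.084]
 [-0.084 -0.01   0.996]]
```

View pics/c1.png

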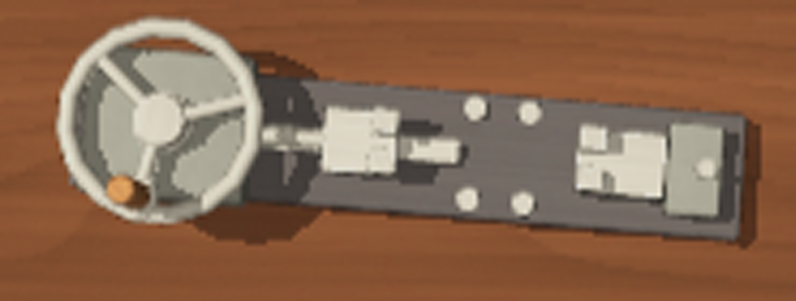

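The crop shows the draw ledge at u 325–372 with its cheeks at 372–397. The tail cheeks are at 578–605 and the tail ledge at 605–665. I'll move the wrist camera over the frame and blade next.

Request:
play_rows(targets=[-9.5, -10.1, 0.6, 72.7, 1, -9.5, -10.1, 0.6, 72.7, 1, -9.5, -10.1, 0.6, 72.7, 1, -9.5, -10.1, 0.6, 72.7, 1, -9.5, -10.1, 0.6, 72.7, 1, -9.5, -10.1, 0.6, 72.7, 1, -9.5, -10.1, 0.6, 72.7, 1, -9.5, -10.1, 0.6, 72.7, 1, -9.5, -10.1, 0.6, 72.7, 1, -9.5, -10.1, 0.6, 72.7, 1, -9.5, -10.1, 0.6, 72.7, 1, -9.5, -10.1, 0.6, 72.7, 1])

```text
time: 1.65
tool_pos: [0.5143, -0.0791, 0.2071]
tool_rot: [[0.0, 1.0, 0.0], [1.0, -0.0, 0.0], [0.0, 0.0, -1.0]]
wrist_force: [0.0, 0.7, 0.2]
width: 1.003
grasp_force: 0.0
```

Request:
play_rows(targets=[-1.5, 0.5, 0, 0, 1, -1.5, 0.5, 0, 0, 1, -1.5, 0.5, 0, 0, 1, -1.5, 0.5, 0, 0, 1])

```text
time: 2.15
tool_pos: [0.5431, -0.1663, 0.2068]
tool_rot: [[0.0, 1.0, -0.001], [1.0, -0.0, 0.001], [0.001, -0.001, -1.0]]
wrist_force: [-0.2, 0.4, 1.1]
width: 1.001
grasp_force: 0.0
```

Run:
```python
from h import *
snap('wrist','w1')
s=manip.observe();print(s['tool_pos'],s['joint_vel'].round(2),s['qpos'].round(1))
im,d,E,K=load('w1');print(E[:3,:3].round(3),-E[:3,:3].T@E[:3,3])
cv2.imwrite('pics/w1b.png',cv2.resize(im,(800,600),interpolation=cv2.INTER_CUBIC))
```

```text
[ 0.54319743 -0.16596236  0.20696875] [ 0.56 -0.36  0.07  0.02 -0.02 -0.13] [-17.1  17.2 102.5   0.   60.4 -17.2]
[[ 1.    -0.002 -0.002]
 [ 0.001  0.966 -0.26 ]
 [ 0.003  0.26   0.966]] [ 0.54373354 -0.09290696  0.35260551]
```

View pics/w1b.png

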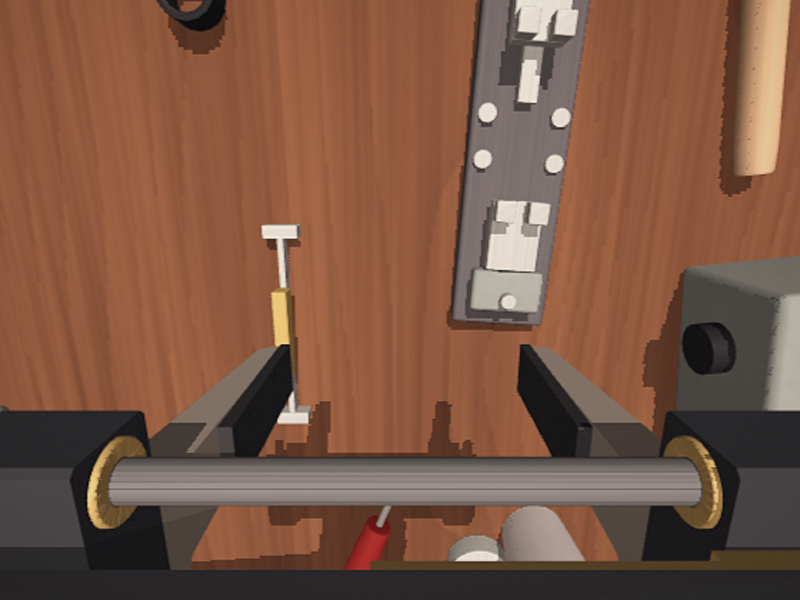

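The wrist view shows the blade's cross-bar tops at (281,230) and (293,416). The tail cheeks are at (508,211) and (539,213), and the draw cheeks are at the top edge, at (530,22) and (566,22).

Run:
```python
from h import *
P=lambda n,u,v,z:print(n,ray('w1',u*.7,v*.7,z).round(4))
P('barA top',281,231,.014);P('barB',292.5,416,.014)
P('brass top far end',283,291,.029)
P('tail cheeks gap',524,203,.054);P('tail ledge end L',486,268,.040);P('tail ledge end R',538,271,.040)
P('tail cheek L outer',507,222,.054);P('tail cheek R outer',539,224,.054)
P('draw cheek gap',548,8,.054);P('draw L -x face top',530,36,.054);P('draw R',566,38,.054)
P('bed bl',452,321,.02);P('bed br',540,324,.02);P('bed tl',481,0,.02);P('bed tr',590,0,.02)
im,d,E,K=load('w1')
c=im[0:240,310:430];cv2.imwrite('pics/c2a.png',cv2.resize(c[:70],None,fx=6,fy=6,interpolation=cv2.INTER_CUBIC))
a=cv2.resize(im[0:60,325:425],None,fx=5,fy=5,interpolation=cv2.INTER_CUBIC)
b=cv2.resize(im[130:190,310:410],None,fx=5,fy=5,interpolation=cv2.INTER_CUBIC)
cv2.imwrite('pics/c2.png',np.vstack([a,b]))
```

```text
barA top [ 0.4511 -0.1292  0.014 ]
barB [ 0.4495 -0.2822  0.014 ]
brass top far end [ 0.4535 -0.1715  0.029 ]
tail cheeks gap [ 0.6203 -0.1071  0.054 ]
tail ledge end L [ 0.6002 -0.1524  0.04  ]
tail ledge end R [ 0.6369 -0.1545  0.04  ]
tail cheek L outer [ 0.61   -0.1192  0.054 ]
tail cheek R outer [ 0.631  -0.1206  0.054 ]
draw cheek gap [0.6268 0.0038 0.054 ]
draw L -x face top [ 0.6174 -0.0107  0.054 ]
draw R [ 0.6387 -0.0118  0.054 ]
bed bl [ 0.5795 -0.1976  0.02  ]
bed br [ 0.6475 -0.2001  0.02  ]
bed tl [0.5927 0.0195 0.02  ]
bed tr [0.663  0.0193 0.02  ]
```

View pics/c2.png

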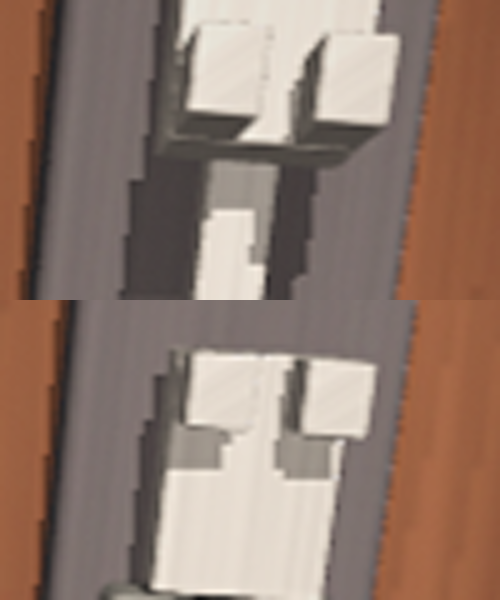

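The crop shows the draw cheek tops at u 190–262 and 322–400, v about 28–120. The tail cheek tops are at u 187–255 and 305–375, v about 356–434.

Run:
```python
from h import *
f=lambda u,v,o,z:ray('w1',(u+.5)/5-.5+o[0],(v+.5)/5-.5+o[1],z)
D=(325,0);T=(310,130-60)
print('draw corners');Q={}
for n,u,v,o in[('dLo',192,25,D),('dRo',400,35,D),('dLi',187,112,D),('dRi',392,123,D),('dsL',263,70,D),('dsR',323,75,D),
 ('tLi',192,351,T),('tRi',377,360,T),('tLo',188,428,T),('tRo',373,438,T),('tsL',255,390,T),('tsR',305,400,T)]:
    Q[n]=f(u,v,o,.054);print(n,Q[n].round(4))
d=(Q['dLo']+Q['dRo']+Q['dLi']+Q['dRi'])/4;t=(Q['tLo']+Q['tRo']+Q['tLi']+Q['tRi'])/4
v=d-t;print(d,t,np.degrees(np.arctan2(v[0],v[1])),np.linalg.norm(v))
im,dd,E,K=load('w1');print('cheek depth z', [ray('w1',362+k,160-8).round(3) for k in(-12,0,8)])
```

```text
draw corners
dLo [0.6096 0.0046 0.054 ]
dRo [0.6443 0.0031 0.054 ]
dLi [ 0.6096 -0.0083  0.054 ]
dRi [ 0.6443 -0.01    0.054 ]
dsL [ 0.6219 -0.0021  0.054 ]
dsR [ 0.632  -0.0028  0.054 ]
tLi [ 0.6029 -0.105   0.054 ]
tRi [ 0.637  -0.1067  0.054 ]
tLo [ 0.6028 -0.119   0.054 ]
tRo [ 0.6375 -0.1209  0.054 ]
tsL [ 0.6149 -0.1121  0.054 ]
tsR [ 0.6243 -0.1139  0.054 ]
[ 0.62695912 -0.00266448  0.054     ] [ 0.62004411 -0.11292272  0.054     ] 3.5886903736387503 0.1104748690970756
cheek depth z [array([ 0.605, -0.116,  0.054]), array([ 0.62 , -0.117,  0.04 ]), array([ 0.624, -0.116,  0.052])]
```

Request:
play_rows(targets=[-0.66, -1.55, 1, 0, 1, -0.66, -1.55, 1.6, 0, 1, -0.66, -1.55, 1.6, 0, 0.6, -0.66, -1.55, 2.2, 0, 0.5, -0.66, -1.55, 2.6, 0, 0.5, -0.66, -1.55, 2.85, 0, 0.5, -0.66, -1.55, 2.93, 0, 0.5, -0.66, -1.55, 2.93, 0, 0.5], grip_force=25)

```text
time: 3.2
tool_pos: [0.4514, -0.2065, 0.0318]
tool_rot: [[-0.001, 1.0, 0.001], [1.0, 0.001, -0.0], [-0.0, 0.001, -1.0]]
wrist_force: [0.9, 0.1, -0.1]
width: 0.497
grasp_force: 0.0
```

Run:
```python
from h import *
for u,v in[(487,112),(560,118),(482,159),(554,163),(529,80)]: print(ray('w1',u*.7,v*.7).round(3))
print(manip.observe()['tool_pos'])
```

```text
[ 0.599 -0.048  0.023]
[ 0.648 -0.052  0.026]
[ 0.597 -0.079  0.026]
[ 0.647 -0.081  0.023]
[ 0.625 -0.029  0.027]
[ 0.45135396 -0.20650384  0.03180032]
```

Request:
play_rows(targets=[0, 0, 0, 0, 0, 0, 0, 0, 0, 0, 0, 0, 0, 0, 0, 0, 0, 0, 0, 0, 0, 0, 0, 0, 0, 0, 0, -0.2, 0, 0, 0, 0, -0.8, 0, 0, 0, 0, -1.5, 0, 0, 0, 0, -1.5, 0, 0], grip_force=25)

```text
time: 4.32
tool_pos: [0.4527, -0.2075, 0.1246]
tool_rot: [[-0.0, 1.0, 0.005], [1.0, 0.0, -0.002], [-0.002, 0.005, -1.0]]
wrist_force: [-0.5, 0.1, -1.6]
width: 0.116
grasp_force: 25.0
```

Request:
play_rows(targets=[0.8, 0.95, 0, 2, 0, 1.6, 1.9, 0, 3.65, 0, 2.48, 2.85, 0, 3.65, 0, 2.48, 2.85, 0, 3.65, 0, 2.48, 2.85, 0, 3.65, 0, 2.48, 2.85, 0, 3.65, 0, 2.48, 2.85, 0, 3.65, 0])

```text
time: 5.2
tool_pos: [0.6205, -0.0586, 0.1209]
tool_rot: [[0.065, 0.998, -0.001], [0.998, -0.065, -0.0], [-0.0, -0.001, -1.0]]
wrist_force: [-0.6, -0.6, -0.7]
width: 0.118
grasp_force: 25.0
```

Run:
```python
from h import *
snap('wrist','w2');snap('scene','s2')
s=manip.observe();print(s['tool_pos'],s['tool_rot'].round(4).tolist(),s['joint_vel'].round(2))
im,d,E,K=load('w2')
cv2.imwrite('pics/w2b.png',cv2.resize(im,(800,600),interpolation=cv2.INTER_CUBIC))
```

```text
[ 0.62096848 -0.05862183  0.12132839] [[0.0647, 0.9979, -0.0004], [0.9979, -0.0647, -0.0], [-0.0001, -0.0004, -1.0]] [ 0.17  0.01 -0.43  0.08  0.    0.17]
```

View pics/w2b.png

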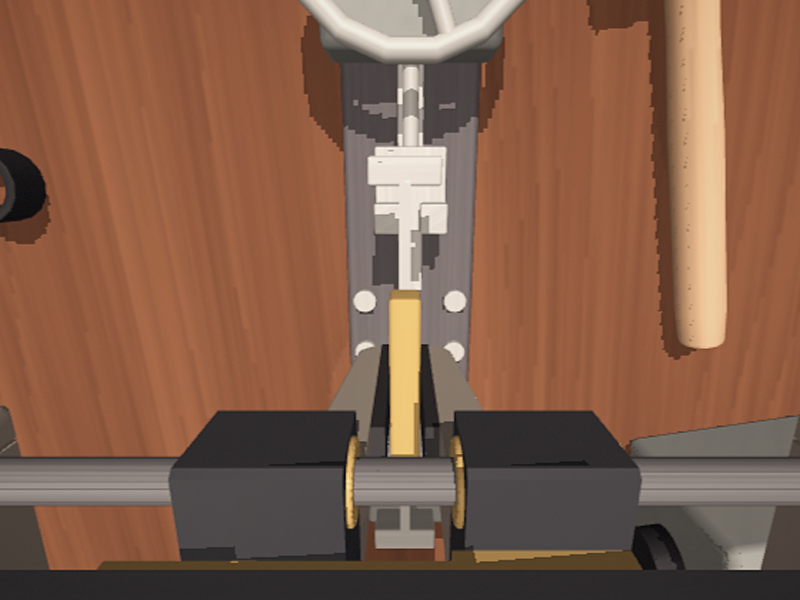

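The wrist view shows the held blade's front bar at (405,170) above the draw hook. The draw cheeks are at u 374–447, v 205–233. I'll enlarge it to measure the lateral offset.

Run:
```python
from h import *
im,d,E,K=load('w2')
cv2.imwrite('pics/c3.png',cv2.resize(im[95:210,230:340],None,fx=5,fy=5,interpolation=cv2.INTER_CUBIC))
```

```text
(no output)
```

View pics/c3.png

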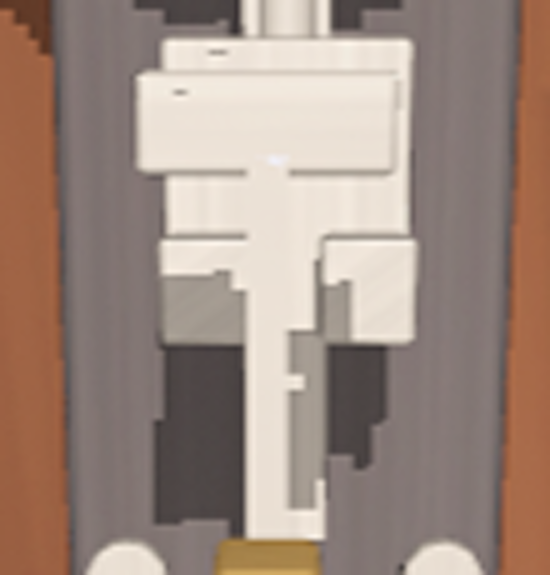

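Run:
```python
from h import *
f=lambda u,v,z:ray('w2',(u+.5)/5-.5+230,(v+.5)/5-.5+95,z)
bar=[f(u,v,.1035) for u,v in[(137,72),(392,72),(137,172),(393,172)]]
ch=[f(u,v,.054) for u,v in[(160,238),(416,238),(160,343),(414,343)]]
for p in bar+ch: print(p.round(4))
b=np.mean(bar,0);c=np.mean(ch,0);print('bar',b,'cheek',c)
a=np.radians(3.65);fx=np.array([np.sin(a),np.cos(a)]);fy=np.array([-np.cos(a),np.sin(a)])
T=np.array([.620968,-.058622])
for n,p in(('bar',b),('cheek',c),('brass',f(268,545,.1185))): print(n,'rel TCP along',(p[:2]-T)@fx,'left',(p[:2]-T)@fy)
t=np.array([.62004,-.11292]);print('tail',(t-T)@fx,(t-T)@fy)
d=np.array([.62696,-.00266]);print('draw(w1)',(d-T)@fx,(d-T)@fy)
```

```text
[0.6132 0.0237 0.1035]
[0.6382 0.022  0.1035]
[0.6124 0.0142 0.1035]
[0.6379 0.0125 0.1035]
[0.6106 0.0055 0.054 ]
[0.6442 0.0033 0.054 ]
[ 0.6094 -0.0082  0.054 ]
[ 0.6433 -0.0104  0.054 ]
bar [0.62544018 0.01812714 0.1035    ] cheek [ 0.62689062 -0.00247239  0.054     ]
bar rel TCP along 0.07687816483413414 left 0.0004228571410266127
cheek rel TCP along 0.056412752593954854 left -0.002336043887037731
brass rel TCP along 0.037464853423971295 left 0.00015339925530078726
tail -0.054246937218362754 -0.00253057116616196
draw(w1) 0.056229943405834974 -0.002417224146949483
```

Request:
play_rows(targets=[0.02, 0.04, 0, 0, 0, 0.02, 0.04, 0.25, 0, 0, 0.02, 0.04, 0.45, 0, 0, 0.02, 0.04, 0.45, 0, 0, 0.02, 0.04, 0.45, 0, 0, 0.02, 0.04, 0.45, 0, 0])

```text
time: 6.05
tool_pos: [0.6245, -0.0567, 0.0947]
tool_rot: [[0.063, 0.998, 0.001], [0.998, -0.063, -0.0], [-0.0, 0.001, -1.0]]
wrist_force: [-0.7, -0.3, -1.8]
width: 0.118
grasp_force: 25.0
```

Run:
```python
from h import *
s=manip.observe();p=s['tool_pos'];print(p,s['tool_rot'].round(4).tolist(),s['joint_vel'].round(2))
a=np.radians(3.65);fx=np.array([np.sin(a),np.cos(a)]);fy=np.array([-np.cos(a),np.sin(a)])
T=np.array([.620968,-.058622]);e=p[:2]-T;print('along',e@fx,'left',e@fy,'want .001,-.0027')
```

```text
[ 0.62446808 -0.05671653  0.09467465] [[0.0634, 0.998, 0.0006], [0.998, -0.0634, -0.0001], [-0.0, 0.0006, -1.0]] [-0.03 -0.16 -0.1  -0.02 -0.    0.04]
along 0.0021244242211018883 left -0.003371677041079894 want .001,-.0027
```

Request:
play_rows(targets=[-0.01, -0.01, 0.08, 0, 0, -0.01, -0.01, 0.16, 0, 0, -0.01, -0.01, 0.24, 0, 0, -0.01, -0.01, 0.31, 0, 0, -0.01, -0.01, 0.37, 0, 0, -0.01, -0.01, 0.37, 0, 0, -0.01, -0.01, 0.37, 0, 0])

```text
time: 6.92
tool_pos: [0.6236, -0.0573, 0.0722]
tool_rot: [[0.064, 0.998, 0.0], [0.998, -0.064, 0.0], [0.0, 0.0, -1.0]]
wrist_force: [0.1, 0.6, -1.3]
width: 0.119
grasp_force: 25.0
```

Request:
play_rows(targets=[0, 0, 0, 0, 0.3, 0, 0, 0, 0, 0.5, 0, 0, 0, 0, 0.5, 0, 0, -0.3, 0, 0.5, 0, 0, -1, 0, 0.5, 0, 0, -1.6, 0, 0.5, 0, 0, -1.6, 0, 0.5, 0, 0, -1.6, 0, 0.5])

```text
time: 7.92
tool_pos: [0.6233, -0.0572, 0.1684]
tool_rot: [[0.063, 0.998, 0.0], [0.998, -0.063, -0.0], [-0.0, 0.0, -1.0]]
wrist_force: [-0.6, 0.4, -0.1]
width: 0.504
grasp_force: 0.0
```

Run:
```python
from h import *
snap('wrist','w3');snap('top','t3')
s=manip.observe();print(s['tool_pos'],s['time'],s['wrist_force'])
im,d,E,K=load('w3')
cv2.imwrite('pics/w3b.png',cv2.resize(im,(800,600),interpolation=cv2.INTER_CUBIC))
```

```text
[ 0.62275002 -0.05720746  0.16722868] 8.025 [-0.39323362  0.31965498  0.3274937 ]
```

View pics/w3b.png

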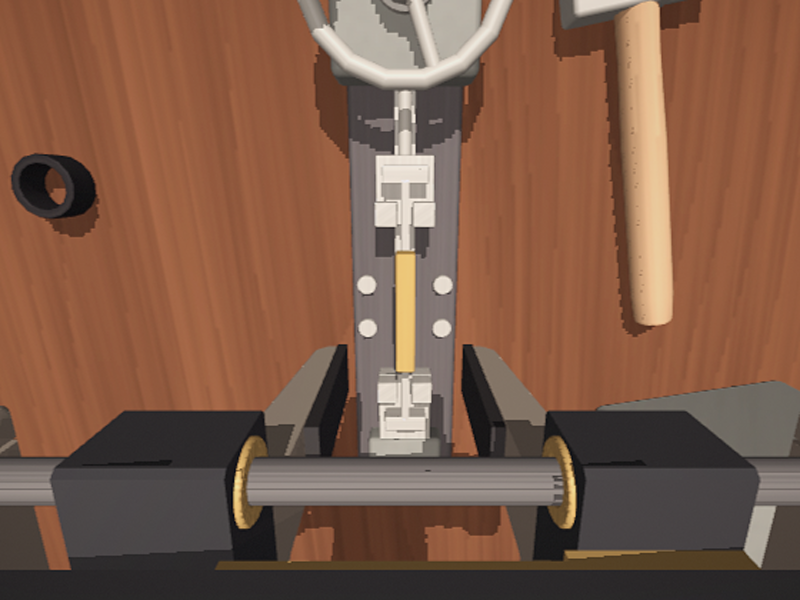

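The blade sits with its front bar at (405,173) on the draw ledge and its rear bar at (405,424) on the tail ledge. The strip is in both slots. Next is a close look at the wheel.

Request:
play_rows(targets=[0, 0, -0.5, 0, 0.5, 0.9, -0.2, -0.5, 0, 0.5, 1.7, -0.37, -0.5, 0, 0.5, 1.7, -0.37, -0.5, 0, 0.5, 1.7, -0.37, -0.5, 0, 0.5, 1.7, -0.37, -0.5, 0, 0.5])

```text
time: 8.78
tool_pos: [0.6079, 0.0448, 0.1977]
tool_rot: [[0.064, 0.998, -0.001], [0.998, -0.064, -0.0], [-0.0, -0.001, -1.0]]
wrist_force: [-0.5, -0.5, -0.1]
width: 0.5
grasp_force: 0.0
```

Run:
```python
from h import *
snap('wrist','w4')
s=manip.observe();print(s['tool_pos'],s['time'],s['joint_vel'].round(2))
im,d,E,K=load('w4')
cv2.imwrite('pics/w4b.png',cv2.resize(im,(800,600),interpolation=cv2.INTER_CUBIC))
```

```text
[0.60791305 0.04479109 0.19777602] 8.825 [ 0.02 -0.13  0.03  0.11  0.11  0.21]
```

View pics/w4b.png

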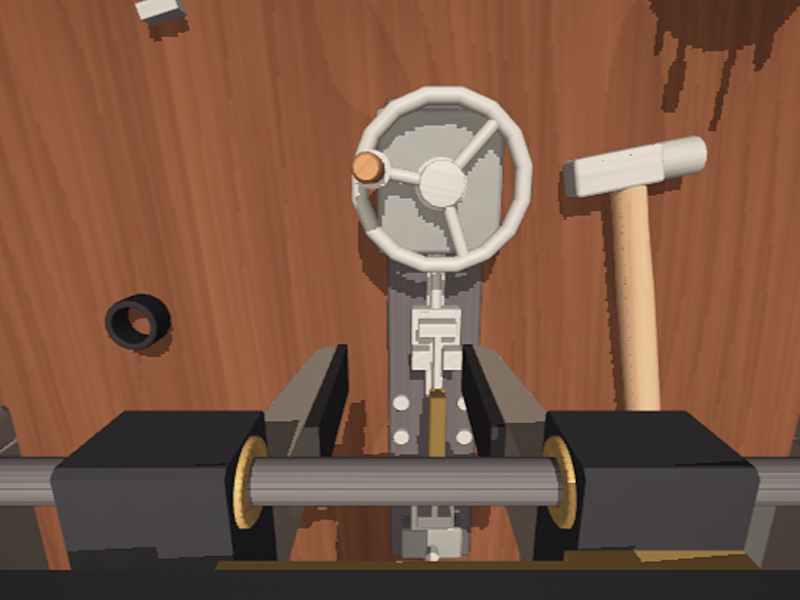

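The wheel hub is at (442,183). The rim spans u 354–532 and v 87–271, and the knob top is at (368,167).

Run:
```python
from h import *
P=lambda n,u,v,z:(print(n,ray('w4',u*.7,v*.7,z).round(4)),ray('w4',u*.7,v*.7,z))[1]
a=[P('rim',*q) for q in((354,180,.06),(532,180,.06),(443,87,.063),(443,271,.063))]
print('rim c',(a[0]+a[1])/2,(a[2]+a[3])/2)
h=P('hub',442,183,.068);k=P('knob',368,167,.110)
im,d,E,K=load('w4')
for u,v in((442,183),(368,167),(370,165)): print('depth',ray('w4',u*.7,v*.7))
# knob top & hub blobs
hsv=cv2.cvtColor(im,cv2.COLOR_BGR2HSV)
Z=np.array([[ray('w4',u,v)[2] for u in range(235,285)] for v in range(95,140)])
m=(Z>.1);vv,uu=np.nonzero(m);print('knob by depth',uu.mean()+235,vv.mean()+95,m.sum(),ray('w4',uu.mean()+235,vv.mean()+95,.11))
```

```text
rim [0.5822 0.1202 0.06  ]
rim [0.6897 0.1131 0.06  ]
rim [0.6379 0.1678 0.063 ]
rim [0.6333 0.0613 0.063 ]
rim c [0.63592004 0.11666777 0.06      ] [0.63560437 0.11453488 0.063     ]
hub [0.6346 0.115  0.068 ]
knob [0.5951 0.1256 0.11  ]
depth [0.63450511 0.11506393 0.06965141]
depth [0.59520384 0.12558055 0.11071063]
depth [0.59636114 0.12641282 0.11196803]
knob by depth 256.6609756097561 117.1609756097561 410 [0.59447079 0.12547048 0.11      ]
```

Request:
play_rows(targets=[0.7, -0.15, 0, 0, 0.5, 1.33, -0.305, 0, 0, 0.5, 1.33, -0.305, 0, 0, 0.5, 1.33, -0.305, 0.4, 0, 0.5, 1.33, -0.305, 0.9, 0, 0.5, 1.33, -0.305, 1.3, 0, 0.5, 1.33, -0.305, 1.6, 0, 0.5, 1.33, -0.305, 1.6, 0, 0.5, 1.33, -0.305, 1.6, 0, 0.5])

```text
time: 9.95
tool_pos: [0.5954, 0.1265, 0.1029]
tool_rot: [[0.064, 0.998, 0.001], [0.998, -0.064, 0.0], [0.0, 0.001, -1.0]]
wrist_force: [0.4, -0.3, 0.4]
width: 0.5
grasp_force: 0.0
```

Run:
```python
from h import *
s=manip.observe();print(s['tool_pos'],s['tool_rot'].round(4).tolist(),s['wrist_force'])
```

```text
[0.595368   0.12646395 0.10292566] [[0.0638, 0.998, 0.0011], [0.998, -0.0638, 0.0001], [0.0002, 0.0011, -1.0]] [ 0.42103722 -0.30620019  0.40491993]
```

Request:
play_rows(targets=[-0.01, 0, 0.03, 0, 0.3, -0.01, 0, 0.03, 0, 0, -0.01, 0, 0.03, 0, 0, -0.01, 0, 0.03, 0, 0, -0.01, 0, 0.03, 0, 0, -0.01, 0, 0.03, 0, 0], grip_force=45)

```text
time: 10.7
tool_pos: [0.594, 0.1262, 0.1006]
tool_rot: [[0.064, 0.998, -0.001], [0.998, -0.064, 0.0], [-0.0, -0.001, -1.0]]
wrist_force: [-5.0, 0.4, 5.9]
width: 0.162
grasp_force: 45.0
```

```bash
cat > w.py <<'E'
from h import *
import sys
C=np.array([.6348,.1150])
def st():
    s=manip.observe();p=s['tool_pos'];v=p[:2]-C;th=np.degrees(np.arctan2(v[1],v[0]));r=np.hypot(*v)
    u=v/r;t=np.array([u[1],-u[0]]);f=s['wrist_force'][:2]
    print('t',s['time'],'pos',p.round(4),'th %.2f r %.4f'%(th,r),'F tang %.1f rad %.1f'%(-f@t,f@u),'w',s['width'],'jv',abs(s['joint_vel']).max().round(2));return s,th,r
def plan(end,n,r=.042,th0=None):
    s,th,rr=st();R=s['tool_rot'];th0=th if th0 is None else th0
    for a in np.linspace(th0,end,n+1)[1:]:
        q=C+r*np.array([np.cos(np.radians(a)),np.sin(np.radians(a))])-s['tool_pos'][:2]
        print('%.1f: %.3f %.3f'%(a,R[:2,0]@q/.06,R[:2,1]@q/.06))
E
python3 -c "
from w import *
plan(75,12)"
```

```text
t 10.7 pos [0.594  0.1262 0.1006] th 164.61 r 0.0424 F tang 0.9 rad 4.9 w 0.1623177343711316 jv 0.07
157.1: 0.087 0.030
149.7: 0.171 0.066
142.2: 0.249 0.112
134.7: 0.321 0.168
127.3: 0.385 0.233
119.8: 0.440 0.306
112.3: 0.485 0.385
104.9: 0.520 0.469
97.4: 0.543 0.557
89.9: 0.555 0.648
82.5: 0.555 0.739
75.0: 0.542 0.829
```

Request:
play_rows(targets=[0.087, 0.03, 0, 0, 0, 0.171, 0.066, 0, 0, 0, 0.249, 0.112, 0, 0, 0, 0.321, 0.168, 0, 0, 0, 0.385, 0.233, 0, 0, 0, 0.44, 0.306, 0, 0, 0, 0.485, 0.385, 0, 0, 0, 0.52, 0.469, 0, 0, 0, 0.543, 0.557, 0, 0, 0, 0.555, 0.648, 0, 0, 0, 0.555, 0.739, 0, 0, 0, 0.542, 0.829, 0, 0, 0])

```text
time: 12.2
tool_pos: [0.6444, 0.1561, 0.1005]
tool_rot: [[0.064, 0.998, -0.004], [0.998, -0.064, 0.001], [0.0, -0.004, -1.0]]
wrist_force: [-10.1, 3.3, 8.8]
width: 0.163
grasp_force: 45.0
```

```bash
python3 -c "
from w import *
s,th,r=st();print(s['wrist_force'])
plan(15,12)"
```

```text
t 12.2 pos [0.6444 0.1561 0.1005] th 76.86 r 0.0422 F tang 10.6 rad 0.9 w 0.16330861392747975 jv 5.35
[-10.13331207   3.30190889   8.75138968]
t 12.2 pos [0.6444 0.1561 0.1005] th 76.86 r 0.0422 F tang 10.6 rad 0.9 w 0.16330861392747975 jv 5.35
71.7: -0.017 0.061
66.6: -0.036 0.121
61.4: -0.060 0.179
56.2: -0.089 0.235
51.1: -0.123 0.288
45.9: -0.161 0.338
40.8: -0.204 0.384
35.6: -0.251 0.426
30.5: -0.302 0.464
25.3: -0.355 0.496
20.2: -0.412 0.524
15.0: -0.470 0.547
```

```bash
cat >> w.py <<'E'
def arc(a0,a1,n,r=.042):
    R=manip.observe()['tool_rot'];f=lambda a:r*np.array([np.cos(np.radians(a)),np.sin(np.radians(a))])
    print(', '.join('%.3f, %.3f, 0, 0, 0'%(R[:2,0]@q/.06,R[:2,1]@q/.06) for q in (f(a)-f(a0) for a in np.linspace(a0,a1,n+1)[1:])))
E
python3 -c "
from w import *
arc(75,35,8);arc(35,20,6);arc(20,5,6);arc(5,-10,6);arc(-10,-25,6)"
```

```text
-0.015, 0.059, 0, 0, 0, -0.034, 0.117, 0, 0, 0, -0.059, 0.173, 0, 0, 0, -0.089, 0.226, 0, 0, 0, -0.123, 0.277, 0, 0, 0, -0.161, 0.325, 0, 0, 0, -0.203, 0.369, 0, 0, 0, -0.249, 0.409, 0, 0, 0
-0.024, 0.019, 0, 0, 0, -0.049, 0.036, 0, 0, 0, -0.075, 0.052, 0, 0, 0, -0.102, 0.068, 0, 0, 0, -0.129, 0.082, 0, 0, 0, -0.156, 0.095, 0, 0, 0
-0.028, 0.012, 0, 0, 0, -0.057, 0.022, 0, 0, 0, -0.086, 0.031, 0, 0, 0, -0.116, 0.039, 0, 0, 0, -0.145, 0.046, 0, 0, 0, -0.176, 0.051, 0, 0, 0
-0.030, 0.004, 0, 0, 0, -0.061, 0.007, 0, 0, 0, -0.091, 0.008, 0, 0, 0, -0.122, 0.008, 0, 0, 0, -0.152, 0.006, 0, 0, 0, -0.183, 0.004, 0, 0, 0
-0.030, -0.004, 0, 0, 0, -0.060, -0.009, 0, 0, 0, -0.090, -0.016, 0, 0, 0, -0.120, -0.024, 0, 0, 0, -0.149, -0.033, 0, 0, 0, -0.177, -0.044, 0, 0, 0
```

Request:
play_rows(targets=[-0.015, 0.059, 0, 0, 0, -0.034, 0.117, 0, 0, 0, -0.059, 0.173, 0, 0, 0, -0.089, 0.226, 0, 0, 0, -0.123, 0.277, 0, 0, 0, -0.161, 0.325, 0, 0, 0, -0.203, 0.369, 0, 0, 0, -0.249, 0.409, 0, 0, 0])

```text
time: 13.2
tool_pos: [0.6683, 0.1403, 0.1006]
tool_rot: [[0.064, 0.998, -0.003], [0.998, -0.064, 0.002], [0.001, -0.003, -1.0]]
wrist_force: [-8.9, 6.8, 7.4]
width: 0.163
grasp_force: 45.0
```

```bash
python3 -c "
from w import *
st()"
```

```text
t 13.2 pos [0.6683 0.1403 0.1006] th 37.13 r 0.0420 F tang 10.8 rad -3.1 w 0.16291904995781148 jv 2.29
```

Request:
play_rows(targets=[-0.024, 0.019, 0, 0, 0, -0.049, 0.036, 0, 0, 0, -0.075, 0.052, 0, 0, 0, -0.102, 0.068, 0, 0, 0, -0.129, 0.082, 0, 0, 0, -0.156, 0.095, 0, 0, 0])

```text
time: 13.95
tool_pos: [0.6735, 0.131, 0.1006]
tool_rot: [[0.064, 0.998, -0.003], [0.998, -0.064, 0.002], [0.002, -0.003, -1.0]]
wrist_force: [-7.7, 8.1, 7.7]
width: 0.162
grasp_force: 45.0
```

```bash
python3 -c "
from w import *
st()"
```

```text
t 13.95 pos [0.6735 0.131  0.1006] th 22.45 r 0.0419 F tang 10.4 rad -4.1 w 0.16218111888094566 jv 1.16
```

Request:
play_rows(targets=[-0.028, 0.012, 0, 0, 0, -0.057, 0.022, 0, 0, 0, -0.086, 0.031, 0, 0, 0, -0.116, 0.039, 0, 0, 0, -0.145, 0.046, 0, 0, 0, -0.176, 0.051, 0, 0, 0])

```text
time: 14.7
tool_pos: [0.6762, 0.1208, 0.1006]
tool_rot: [[0.064, 0.998, -0.002], [0.998, -0.064, 0.003], [0.003, -0.002, -1.0]]
wrist_force: [-6.8, 11.2, 5.9]
width: 0.166
grasp_force: 45.0
```

```bash
python3 -c "
from w import *
st();arc(5,-5,4);arc(-5,-15,4);arc(-15,-25,4);arc(-25,-30,2);arc(-30,-35,2);arc(-35,-40,2);arc(-40,-45,2)"
```

```text
t 14.7 pos [0.6762 0.1208 0.1006] th 8.01 r 0.0418 F tang 12.0 rad -5.2 w 0.1658181195572229 jv 1.27
-0.030, 0.004, 0, 0, 0, -0.061, 0.007, 0, 0, 0, -0.091, 0.008, 0, 0, 0, -0.122, 0.008, 0, 0, 0
-0.031, -0.001, 0, 0, 0, -0.061, -0.004, 0, 0, 0, -0.091, -0.008, 0, 0, 0, -0.121, -0.013, 0, 0, 0
-0.030, -0.007, 0, 0, 0, -0.059, -0.015, 0, 0, 0, -0.088, -0.024, 0, 0, 0, -0.117, -0.034, 0, 0, 0
-0.028, -0.012, 0, 0, 0, -0.056, -0.025, 0, 0, 0
-0.027, -0.014, 0, 0, 0, -0.053, -0.029, 0, 0, 0
-0.026, -0.016, 0, 0, 0, -0.051, -0.034, 0, 0, 0
-0.024, -0.019, 0, 0, 0, -0.048, -0.038, 0, 0, 0
```

Request:
play_rows(targets=[-0.03, 0.004, 0, 0, 0, -0.061, 0.007, 0, 0, 0, -0.091, 0.008, 0, 0, 0, -0.122, 0.008, 0, 0, 0])

```text
time: 15.2
tool_pos: [0.6765, 0.114, 0.1007]
tool_rot: [[0.064, 0.998, -0.001], [0.998, -0.064, 0.004], [0.004, -0.002, -1.0]]
wrist_force: [-5.0, 13.4, 4.3]
width: 0.163
grasp_force: 45.0
```

```bash
python3 -c "
from w import *
st()"
```

```text
t 15.2 pos [0.6765 0.114  0.1007] th -1.33 r 0.0418 F tang 13.3 rad -5.3 w 0.16280872574770783 jv 1.22
```

Request:
play_rows(targets=[-0.031, -0.001, 0, 0, 0, -0.061, -0.004, 0, 0, 0, -0.091, -0.008, 0, 0, 0, -0.121, -0.013, 0, 0, 0])

```text
time: 15.7
tool_pos: [0.6758, 0.1073, 0.1007]
tool_rot: [[0.064, 0.998, -0.0], [0.998, -0.064, 0.005], [0.005, -0.0, -1.0]]
wrist_force: [-3.5, 14.9, 2.7]
width: 0.166
grasp_force: 45.0
```

```bash
python3 -c "
from w import *
st()"
```

```text
t 15.7 pos [0.6758 0.1073 0.1007] th -10.63 r 0.0418 F tang 14.0 rad -6.2 w 0.1660915827965981 jv 1.13
```

Request:
play_rows(targets=[-0.03, -0.007, 0, 0, 0, -0.059, -0.015, 0, 0, 0, -0.088, -0.024, 0, 0, 0, -0.117, -0.034, 0, 0, 0])

```text
time: 16.2
tool_pos: [0.674, 0.1008, 0.1007]
tool_rot: [[0.064, 0.998, 0.001], [0.998, -0.064, 0.005], [0.005, 0.001, -1.0]]
wrist_force: [-0.4, 16.4, -0.3]
width: 0.165
grasp_force: 45.0
```

```bash
python3 -c "
from w import *
st()"
```

```text
t 16.2 pos [0.674  0.1008 0.1007] th -19.92 r 0.0417 F tang 15.3 rad -6.0 w 0.1651411406769758 jv 1.09
```

Request:
play_rows(targets=[-0.028, -0.012, 0, 0, 0, -0.056, -0.025, 0, 0, 0])

```text
time: 16.45
tool_pos: [0.6727, 0.0977, 0.1007]
tool_rot: [[0.064, 0.998, 0.002], [0.998, -0.064, 0.005], [0.005, 0.002, -1.0]]
wrist_force: [0.7, 17.2, -1.3]
width: 0.165
grasp_force: 45.0
```

```bash
python3 -c "
from w import *
st()"
```

```text
t 16.45 pos [0.6727 0.0977 0.1007] th -24.52 r 0.0417 F tang 16.0 rad -6.5 w 0.1650953902033349 jv 1.15
```

Request:
play_rows(targets=[-0.027, -0.014, 0, 0, 0, -0.053, -0.029, 0, 0, 0])

```text
time: 16.7
tool_pos: [0.6712, 0.0947, 0.1008]
tool_rot: [[0.064, 0.998, 0.003], [0.998, -0.064, 0.005], [0.006, 0.003, -1.0]]
wrist_force: [4.0, 18.5, -1.4]
width: 0.162
grasp_force: 45.0
```

```bash
python3 -c "
from w import *
st()"
```

```text
t 16.7 pos [0.6712 0.0947 0.1008] th -29.13 r 0.0417 F tang 18.1 rad -5.5 w 0.16245308655995133 jv 1.22
```

Request:
play_rows(targets=[0, 0, 0, 0, 0, 0, 0, 0, 0, 0, 0, 0, 0, 0, 0, 0, 0, 0, 0, 0])

```text
time: 17.2
tool_pos: [0.6711, 0.0946, 0.1007]
tool_rot: [[0.064, 0.998, 0.003], [0.998, -0.064, 0.005], [0.005, 0.002, -1.0]]
wrist_force: [2.0, 16.5, -1.7]
width: 0.165
grasp_force: 45.0
```

```bash
python3 -c "
from w import *
st()"
```

```text
t 17.2 pos [0.6711 0.0946 0.1007] th -29.33 r 0.0417 F tang 15.4 rad -6.4 w 0.16474551000299803 jv 0.13
```

Request:
play_rows(targets=[0.02, 0, 0, 0, 0, 0.02, 0, 0, 0, 0.4, 0.02, 0, 0, 0, 0.5, 0.02, 0, 0, 0, 0.5, 0.02, 0, -0.4, 0, 0.5, 0.02, 0, -1.2, 0, 0.5, 0.02, 0, -1.8, 0, 0.5, -1.5, -0.5, -1.8, 0, 0.5, -1.7, -0.5, -1.8, 0, 0.5, -1.7, -0.5, -1.8, 0, 0.5, -1.7, -0.5, -1.8, 0, 0.5])

```text
time: 18.58
tool_pos: [0.6338, -0.0091, 0.2085]
tool_rot: [[0.065, 0.998, 0.0], [0.998, -0.065, 0.0], [0.0, 0.0, -1.0]]
wrist_force: [0.9, -0.5, 0.7]
width: 0.501
grasp_force: 0.0
```

Run:
```python
from h import *
snap('wrist','w5')
s=manip.observe();print(s['tool_pos'],s['time'],s['wrist_force'])
im,d,E,K=load('w5')
Z=lambda u,v:ray('w5',u,v)[2]
m=np.array([[Z(u,v)>.1 and Z(u,v)<.12 for u in range(0,560)] for v in range(0,200)]);vv,uu=np.nonzero(m)
k=ray('w5',uu.mean(),vv.mean(),.11);q=k[:2]-[.6348,.115];print('knob',m.sum(),k,np.degrees(np.arctan2(q[1],q[0])),np.hypot(*q))
cv2.imwrite('pics/w5b.png',cv2.resize(im,(800,600),interpolation=cv2.INTER_CUBIC))
```

```text
[ 0.63394537 -0.00854728  0.208392  ] 18.625 [-0.08006937  1.24403956 -0.15650736]
knob 423 [0.6709771  0.09386286 0.11      ] -30.296399796969133 0.0418994169520054
```

View pics/w5b.png

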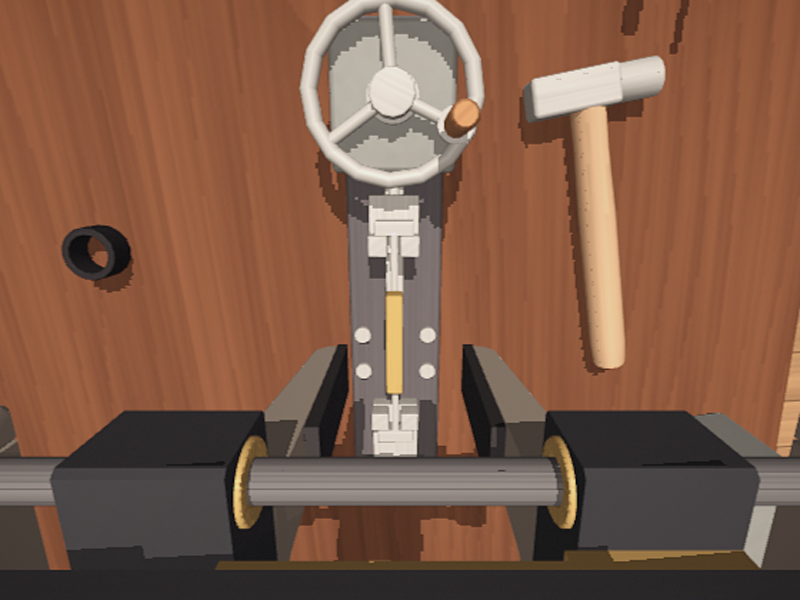

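The blade lies straight, with its bars hard against the cheeks at (393,228) and (393,425). The knob at (462,118) stayed at −30°, right where I left it. Holding-force reading: 15.4 N against 8 N slack, so about 41 N of tension. Handing in.

```bash
python3 -c "
from rig import manip
print(manip.close_job())"
```

```text
the job is handed in; nothing more can be done
None
```

The long blade is seated straight in both hooks and tensioned to about 41 N (estimated from the knob force), the arm is clear, and the job was handed in at about 18.6 s; no verdict came back.

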